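# Fit the drill template on the jig's arbor and index pin

## Task

Fit the drill template onto the drilling jig: take it by its square hub, lower it over the jig's central shaft, turn it until the index pin drops into its hole, and ease it fully home, lying flat on the jig's seat. Never force it: feel for the pin with a light touch. Let go at the end and leave the other things on the bench alone.

Things in the scene. Friction and masses are not known exactly. Their poses are not given: they have to be found in the camera images.
- template: Drill template, loose, flat on the bench, hub up: aluminium plate 110 (its x) x 84 (its y) x 10 mm with a black square hub on its centre. A 21.5 mm bore runs through hub and plate at the centre; one 12 mm through hole for the pin lies off centre (the small drill bushings are no holes). 0.25 to 0.5 kg. Origin: centre of the underside; z up.
- template_hub (a point): Centre of the top of the template's hub, 44 mm above the underside. The hub is 36 x 36 mm, sides parallel to the plate's, and stands 34 mm above the plate: grip it across its flat sides.
- template_hole (a point): The template's 12 mm pin hole, at the underside, 36 mm from the template's centre towards its +x.
- jig: Drilling jig fixed to the bench: dark square base 140 x 140 x 12 mm, grey round pedestal 116 mm across with a flat top (the seat), a steel shaft at its centre and one index pin beside it. Be gentle: pressing with 15 N is plenty; all contact forces between template and jig added up (press, plus side loads on shaft and pin from tilting or twisting) must stay below 45 N. Origin: centre of the base's underside, on the bench; z up along the shaft.
- jig_seat (a point): Centre of the seat, 30 mm above the bench. The index pin: upright, 10 mm across, 36 mm from the shaft's axis, tip (last 1 mm tapered) 14 mm above the seat. Firmly clamped, but its direction from the shaft is anywhere from 0.2 to 1.15 rad anticlockwise (from above) of the jig's +x; not measured: see or feel it. A template that misses the pin rests on it 14 mm above the seat.
- jig_shaft_tip (a point): Tip of the jig's central shaft, 46 mm above the seat; the shaft is 20 mm across, its last 5 mm tapered to 13 mm.
- can: Small tin can, 66 mm across, 70 mm tall, a bystander. Origin: centre of the underside.
- tape: Roll of paper tape lying flat, 90 mm across, 24 mm tall, a bystander. Origin: centre of the underside.
- bin: Open red parts bin 100 x 140 x 60 mm, a bystander. Origin: centre of the underside.
- screwdriver: Screwdriver lying on the bench, a bystander. Origin: about on the bench below its middle; x along it.
Things that resemble listed ones, but are neither listed nor needed, are in the scene too. What is meant by the jig is not blue, and is the smaller of those in its own colour. What is shaped like the template but yellow is not meant.

How it is judged (in metres and radians):
On the way:
1. the template is on the jig's shaft, level and still clear of the seat (horizontal distance between template and jig below 0.004 m and angle between template's own z axis and vertical below 0.12 rad and z of template in the frame of jig between 0.036 and 0.07 m), for 0.1 s.
At the end, for the whole second after the job is handed in: The template lies on the jig's seat over shaft and pin: underside within 2 mm of the seat, centred within 2.5 mm, tilted less than 0.03 rad, at rest and released (horizontal distance between template and jig below 0.0025 m and z of template in the frame of jig below 0.032 m and angle between template's own z axis and vertical below 0.03 rad and linear speed of template below 0.01 m/s and contact force between template and the fingers below 0.1 N); the robot touches nothing.
It fails at once if the template is forced: contact forces between template and jig add up to more than 45 N (contact force between template and jig above 45 N).
It fails at once if a bystander is shifted by more than 20 mm (distance of any of can, tape, bin, screwdriver from where it was at the start of the episode above 0.02 m).
It also fails if it takes over 64 s, if anything falls off the work surface, if the arm or the gripper's body presses on something with over 40 N, if the wrist force passes 120 N, or if a joint passes its speed limit or range.

## Robot

A 6-joint arm with a two-finger parallel gripper is mounted at the origin on the work surface. World frame = base frame: x ahead of the robot, y to its left, z up, the work surface at z = 0. Lengths are in mm, angles in rad, forces in N, time in s.
With the tool pointing down it reaches from about 350 to 875 mm from the base axis. Payload 4.2 kg.
Tool frame: the origin (TCP) lies on the mounting face of the last link; the fingertips stand 173 mm ahead of it and the grasp point (between the pads) lies 155 mm ahead of it; z points along the fingers, y is the direction in which the jaws open and shut (so a half turn about z gives the same grasp; the last joint's range is limited). The gripper opens to 85 mm and grips with 20 to 120 N. Pads are 22 mm wide; open, the fingers measure 114 mm over their backs; the gripper's body (76 mm by 85 mm) begins 54 mm behind the grasp point. The pads swing forward as they close: fully open they stand 13 mm farther back than shut.
Start: joints at [-1.023, 0.385, 0.008, 0, -1.194, -0.259], TCP at [178.018, -599.091, 404.712] pointing down, gripper open.
Joint ranges: [-3.14, 3.14], [-1.21, 2.06], [-1.07, 1.41], [-3.16, 2.05], [-2.99, -0.16], [-3.1, 3.1]. Speed limits (rad/s): [2.79, 2.79, 3.14, 3.14, 3.14, 3.14].

## Interface

Orientations are given as a unit quaternion [x, y, z, w].
In Python, from bench import arm gives the robot as it stands. The module is installed in compiled form; this text tells all that it offers.
- The arm moves only by the tool play_rows, never from a script. Its argument "moves" is a list of rows, each a list of 3 entries, a list of its own where there are three numbers: the shift along the world's x, y, z in units of 30 cm (1.0 is 30 cm), then the turn about the world's z in units of 30 degrees (1.0 is 30 degrees), then the gripper's target within -1 to 1 (shut at 1, half-way at 0, fully open at -1). In form: [[[x, y, z], turn, jaw], ...]. A call has 1 to 12 rows; each row is the pose to reach, as a shift and turn from the pose measured when the call began; what a row does not reach only later rows make up. A row lasts 1/8 s, in which the tool goes at most 62.5 mm and 10.7 degrees, less where a joint would pass 70% of its speed; a pose out of reach is approached as far as the arm can. A call with a number of a shift or a turn outside -1 to 1 is refused whole. A call with a gripper value outside its range is refused whole. The fingers move at their own pace and stop on an object; the grip force is fixed at half the most. Time passes only in rows, so rows that repeat a pose let the fingers close. It gives the time, the measured TCP pose, the force and the opening at its end, in the units of the state.
- arm.read_state(): the state, without advancing time (a new reading comes with each control period).
- arm.get_image(name): name is "scene" or "top"; returns a dict with "pixels" (400x640x3 uint8, red, green, blue), "vfov" (degrees; the focal length in pixels is half the picture's height over the tangent of half this angle, whatever the lens; pixels are square), "cx", "cy" (the principal point, pixels), "xyz" and "rotation" of the camera in the world. Camera axes: x right, y up, looking along -z (the intrinsics and any distortion apply to the point x, -y, -z); pixel columns grow to the right and rows downward; lengths in mm; the calibration is good to about 2 mm. A picture is of the moment at which its call begins. There is no depth.
- arm.job_done(): hands the job in, once; it reports no verdict.
Trained networks look in a picture, given as the dict that the camera call returned (one of the last four; its "shot" number tells which), for a name from the list of things; names that differ only in an ending like _2 or _b are one class to them, and where a whole thing is asked for, a point or a joint stands for the part that bears it (a point fixed in the world has none). Each returns a list of dicts, best first, with "conf" (0 to 1); they miss things now and then, are a little off and sometimes report something else, mostly with a low value. They report only what shows in the picture. A call takes as long as a camera call. They do not tell look-alikes from the thing itself.
- arm.look_for(name, picture): "centre" ([x, y, z] in mm, in world coordinates, good to about 4 mm: the middle of the surface that is visible of it).
The state is a dict: "clock": time; "joints": joint angles; "joint_vel": joint speeds; "joint_efforts": joint torques, N m; "position": TCP position; "ee_rot": TCP orientation; "contact_force": force on the tool from outside, world axes, zero at the start; "wrist_torque": the same for the moment, N m; "gripper_width": finger opening in mm.
Only numpy, scipy, OpenCV 4.12 (cv2) and the standard library are available. Lean on these libraries where they do the work, as an engineer would, in place of code of your own. Each camera call takes 0.05 s, during which the arm holds its last target.

## Working session

There is one attempt and no reset: what is moved stays moved. The work goes in short steps, Python scripts to look and compute and a tool call to move; the robot and the scene stay as the last step left them, time stands still between calls to the robot, and variables do not carry over. Pictures are saved under pics/ and viewed, and the job is handed in when it is done.

Besides the shell and the picture viewer there is one more tool, called after "Request:" in YAML: its name, and indented under it one key for each argument. play_rows: Moves the arm, as the interface text tells. Shifts and turns lie within -1 to 1; 1 stands for 30 cm of shift or 30 degrees of turn. Its arguments: {"type":"object","properties":{"moves":{"type":"array"}},"required":["moves"]}

```bash
mkdir -p pics
cat > h.py <<'E'
import numpy as np,cv2,json
from bench import arm
def save(n,im): cv2.imwrite(f'pics/{n}.png',im[...,::-1])
E
python3 - <<'E'
from h import *
s=arm.read_state();print({k:np.round(v,3).tolist() for k,v in s.items()})
for n in('scene','top'):
    d=arm.get_image(n);save(n+'0',d['pixels'])
    print(n,{k:(np.round(v,4).tolist() if not isinstance(v,str) else v) for k,v in d.items() if k!='pixels'})
    for t in ['template','template_hub','template_hole','jig','jig_seat','jig_shaft_tip','can','tape','bin','screwdriver']:
        r=arm.look_for(t,d);print(t,[(np.round(x['centre']).tolist(),round(x['conf'],2)) for x in r])
E
```

```text
{'clock': 0.0, 'joints': [-1.023, 0.386, 0.007, -0.001, -1.194, -0.259], 'joint_vel': [-0.002, 0.0, -0.0, 0.001, 0.0, 0.001], 'joint_efforts': [0.001, -39.229, 18.84, 4.186, -0.005, -0.0], 'position': [177.962, -598.914, 403.625], 'ee_rot': [-0.144, 0.99, 0.001, -0.0], 'contact_force': [0.883, -0.453, -0.439], 'wrist_torque': [-0.049, 0.019, -0.064], 'gripper_width': 85.693}
scene {'vfov': 51.9405, 'cx': 320.9072, 'cy': 204.6018, 'xyz': [1173.7844, -306.7953, 1193.8626], 'rotation': [0.2444, 0.147, 0.5053, 0.8145], 'shot': 1}
template [([698.0, 296.0, 9.0], 0.78), ([578.0, 151.0, 12.0], 0.56)]
template_hub [([698.0, 300.0, 10.0], 0.88), ([574.0, 146.0, 10.0], 0.57), ([532.0, -132.0, 30.0], 0.16)]
template_hole [([693.0, 296.0, 7.0], 0.83), ([574.0, 148.0, 14.0], 0.7)]
jig [([531.0, -132.0, 31.0], 0.83), ([339.0, 112.0, 38.0], 0.8), ([291.0, -334.0, 28.0], 0.74)]
jig_seat [([292.0, -334.0, 32.0], 0.82), ([339.0, 114.0, 40.0], 0.77), ([529.0, -133.0, 33.0], 0.74)]
jig_shaft_tip [([291.0, -332.0, 27.0], 0.92), ([343.0, 118.0, 42.0], 0.85), ([530.0, -136.0, 24.0], 0.69)]
can [([768.0, -2
[... 314 characters left out ...]
plate [([563.0, 150.0, 12.0], 0.92)]
template_hub [([561.0, 152.0, 7.0], 0.85), ([682.0, 307.0, 11.0], 0.68)]
template_hole [([563.0, 155.0, 9.0], 0.92), ([681.0, 313.0, 11.0], 0.77)]
jig [([317.0, 129.0, 40.0], 0.86), ([751.0, -196.0, 74.0], 0.69), ([283.0, -327.0, 28.0], 0.57), ([510.0, -125.0, 26.0], 0.56)]
jig_seat [([320.0, 123.0, 37.0], 0.74), ([510.0, -127.0, 35.0], 0.65), ([283.0, -328.0, 31.0], 0.55)]
jig_shaft_tip [([281.0, -331.0, 32.0], 0.65), ([513.0, -121.0, 26.0], 0.62), ([319.0, 127.0, 42.0], 0.62)]
can [([749.0, -198.0, 71.0], 0.87)]
tape [([759.0, 100.0, 28.0], 0.54), ([512.0, -125.0, 33.0], 0.28)]
bin [([548.0, 473.0, 4.0], 0.7)]
screwdriver [([488.0, -454.0, 24.0], 0.81)]
```

View pics/scene0.png

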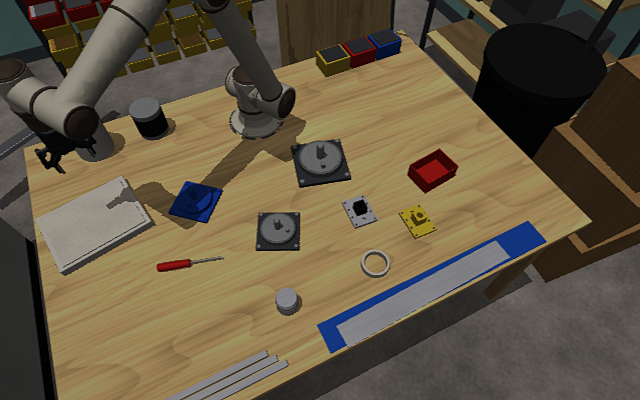

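View pics/top0.png

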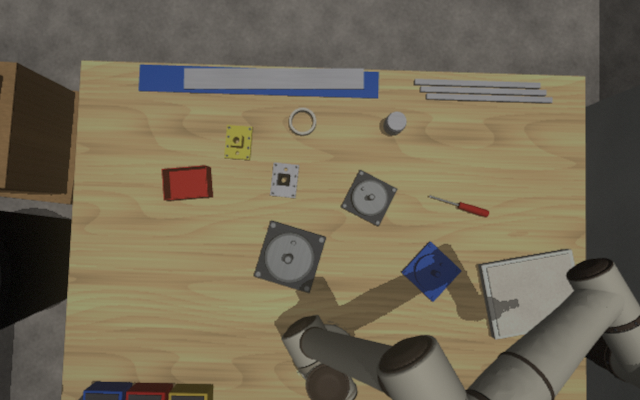

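Run:
```python
from h import *
T=cv2.imread('pics/top0.png');S=cv2.imread('pics/scene0.png')
def crop(n,I,x,y,w,h,f): cv2.imwrite(f'pics/{n}.png',cv2.resize(I[y:y+h,x:x+w],None,fx=f,fy=f,interpolation=cv2.INTER_CUBIC))
a=cv2.resize(T[150:240,330:410],None,fx=6,fy=6,interpolation=cv2.INTER_CUBIC)[:540,:400*2]
crop('t_jig',T,330,160,80,70,9);crop('t_tem',T,255,150,60,60,9);crop('s_jig',S,245,200,70,60,10);crop('s_tem',S,330,185,60,50,10)
```

```text
(no output)
```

View pics/t_jig.png

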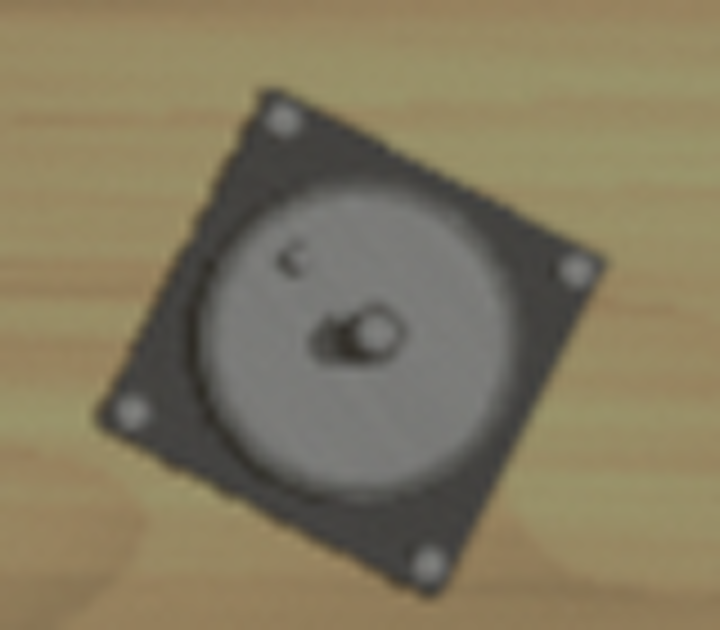

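View pics/s_jig.png

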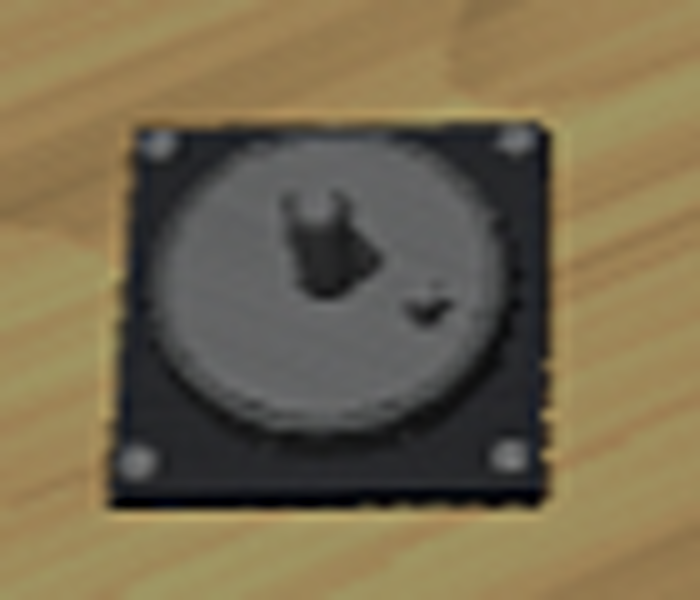

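View pics/t_tem.png

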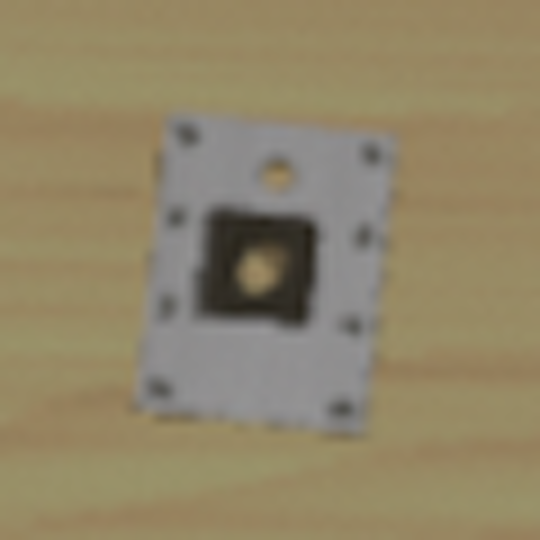

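View pics/s_tem.png

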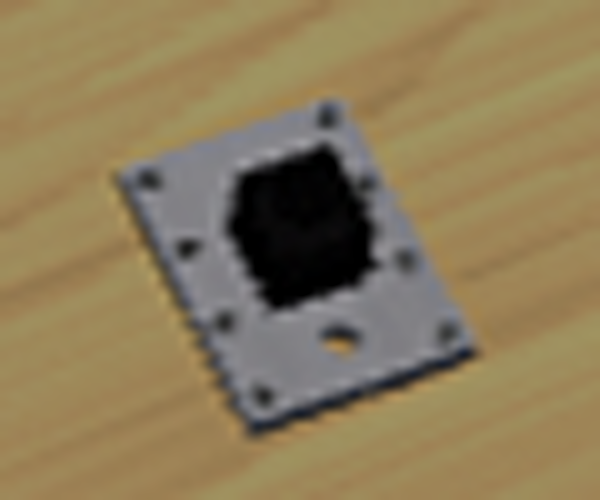

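```bash
cat > fit.py <<'E'
from h import *
from scipy.optimize import least_squares
from scipy.spatial.transform import Rotation as R
C={'s':dict(vfov=51.9405,c=(320.9072,204.6018),p=[1173.7844,-306.7953,1193.8626],q=[0.2444,0.147,0.5053,0.8145]),
   't':dict(vfov=54.67,c=(320.8739,198.121),p=[448.3993,38.3329,1279.6268],q=[0.0145,-0.0191,-0.6967,0.717])}
for c in C.values(): c['f']=200/np.tan(np.radians(c['vfov'])/2); c['R']=R.from_quat(c['q']).as_matrix()
def proj(n,P,k,rv=(0,0,0)):
    c=C[n]; d=(np.atleast_2d(P)-np.array(c['p']))@(R.from_rotvec(rv).as_matrix()@c['R'])
    K=np.array([[c['f'],0,c['c'][0]],[0,c['f'],c['c'][1]],[0,0,1]])
    q=d*[1,-1,-1]
    kk=np.zeros(5); kk[0]=k[0]; kk[1]=k[1]
    return cv2.projectPoints(q,np.zeros(3),np.zeros(3),K,kk)[0][:,0]
def px(l,x0,y0,f): return (np.array(l,float)+.5)/f-.5+[x0,y0]
E
cat > run1.py <<'E'
from fit import *
tj=px([(267,92),(607,260),(433,598),(97,418)],330,160,9)
tsc=px([(284,120),(577,270),(430,566),(133,412)],330,160,9)
tsh=px([(380,332)],330,160,9); tpi=px([(299,260)],330,160,9)
sj=px([(135,127),(545,125),(548,490),(110,490)],245,200,10)
ssc=px([(160,144),(517,139),(510,456),(137,462)],245,200,10)
ssh=px([(318,195)],245,200,10); spi=px([(430,290)],245,200,10)
tt=px([(170,115),(398,135),(366,432),(138,408)],255,150,9); th=px([(278,172)],255,150,9)
st=px([(118,178),(343,100),(480,348),(250,425)],330,185,10)
sh=px([(340,338)],330,185,10)
def rot(a): return np.array([[np.cos(a),-np.sin(a)],[np.sin(a),np.cos(a)]])
def pts(xy,yaw,L,z): return np.c_[np.array(L)@rot(yaw).T+xy,np.full(len(L),z)]
# order in top: top(+x)=..., jig yaw param: corner0 (image top)
sq=np.array([(1,1),(1,-1),(-1,-1),(-1,1)])*1.0
def model(v):
    jx,jy,ja,s,pa,tx,ty,ta=v[:8]; kt=v[8:10];ks=v[10:12]
    J=(jx,jy);T=(tx,ty)
    B=pts(J,ja,sq*70,12);S=pts(J,ja,sq*s,13)
    sht=[[jx,jy,76]]; pin=[[jx+36*np.cos(pa),jy+36*np.sin(pa),44]]
    P=pts(T,ta,sq*[55,42],10); H=pts(T,ta,[[36,0]],10)
    return B,S,sht,pin,P,H,kt,ks
import itertools
def res(v,perm,tp,k2=False,full=False):
    B,S,sht,pin,P,H,kt,ks=model(v)
    rt,rs=v[12:15],v[15:18]
    o=[]
    for n,obs,X,w in [('t',tj,B,1),('t',tsc,S,1),('t',tsh,sht,1),('t',tpi,pin,.5),('t',tt,P,1),('t',th,H,.7),
        ('s',sj[perm],B,1),('s',ssc[perm],S,1),('s',ssh,sht,.7),('s',spi,pin,.5),('s',st[tp],P,1),('s',sh,H,.3)]:
        o.append((w*(proj(n,X,kt if n=='t' else ks,rt if n=='t' else rs)-obs)))
    if full: return o
    return np.r_[np.concatenate(o).ravel(),kt[1]*10,ks[1]*10,v[12:18]*1000/1.5]
best=None
for a in range(4):
  for b in range(4):
    pe=np.roll(range(4),a);tp=np.roll(range(4),b)
    v0=np.r_[515,-128,-.45,55,.7,568,150,0.07,np.zeros(10)]
    for m in(1,):
        r=least_squares(res,v0,args=(pe,tp),loss='soft_l1')
        if best is None or r.cost<best[0].cost: best=(r,pe,tp)
r,pe,tp=best
print(r.cost,pe,tp);v=r.x;print(np.round(v,4).tolist())
for o in res(v,pe,tp,full=True): print(np.round(o,1).tolist())
cov=np.linalg.inv(r.jac.T@r.jac);print('sd',np.round(np.sqrt(np.diag(cov))*.5,3))
np.save('v.npy',v)
E
python3 run1.py
```

```text
2.6079940523818737 [2 3 0 1] [2 3 0 1]
[514.2785, -127.1286, -0.4459, 60.6806, 0.7396, 565.922, 153.1612, -0.0752, -0.2043, 0.0001, -0.2341, -0.0, 0.0, 0.0005, -0.0002, 0.0, -0.0006, 0.0001]
[[0.4, -0.6], [0.0, 0.1], [0.5, 0.3], [0.1, 0.9]]
[[-0.2, 0.0], [-0.3, 0.2], [-0.3, 0.0], [-0.1, 0.3]]
[[-0.2, 0.2]]
[[0.1, 0.1]]
[[0.2, -0.5], [-0.0, -0.1], [-0.0, -0.1], [0.0, -0.0]]
[[0.1, 0.1]]
[[-0.6, -0.1], [-0.1, 0.2], [0.2, -0.2], [0.1, -0.4]]
[[0.3, 0.6], [0.2, 0.3], [0.2, 0.3], [0.1, 0.4]]
[[-0.1, 0.5]]
[[-0.2, -0.1]]
[[-0.2, -0.2], [0.3, 0.2], [0.2, -0.6], [-0.4, -0.3]]
[[0.1, 0.1]]
sd [9.290e-01 9.710e-01 5.000e-03 5.300e-01 6.900e-02 1.043e+00 9.790e-01
 9.000e-03 1.470e-01 5.000e-02 1.620e-01 5.000e-02 1.000e-03 1.000e-03
 1.000e-03 1.000e-03 1.000e-03 1.000e-03]
```

Top view px: template (285,180), a yellow look-alike at (238,142); jig (369,197), a larger grey jig at (290,257) and a blue one at (431,271). I choose the silver plate at (285,180) and the smaller grey jig at (369,197). The crops confirm this: black hub, single hole towards +x, pin up-left of the shaft. The two-view fit gives jig (514,-127), pin about 0.72 rad; template (566,153), yaw -0.075.

Request:
play_rows:
  moves:
    - [[0.19,0.19,0],-0.35,-1]
    - [[0.36,0.36,0],-0.69,-1]
    - [[0.45,0.54,0],-0.69,-1]
    - [[0.5,0.72,0],-0.69,-1]
    - [[0.55,0.9,0],-0.69,-1]
    - [[0.6,0.97,0],-0.69,-1]

```text
clock: 1.85
position: [358.1, -305.8, 405.1]
ee_rot: [0.036, 0.999, -0.0, 0.0]
contact_force: [0.6, -0.1, -0.6]
gripper_width: 85.5
```

Run:
```python
from fit import *
# height check: triangulate template hole/plate corner & shaft tip with fitted distortion
v=np.load('v.npy')
pairs={'plate c0':(px([(170,115)],255,150,9),px([(480,348)],330,185,10)),'plate c2':(px([(366,432)],255,150,9),px([(118,178)],330,185,10)),'shaft':(px([(380,332)],330,160,9),px([(318,195)],245,200,10)),'pin':(px([(299,260)],330,160,9),px([(430,290)],245,200,10))}
for n,(a,b) in pairs.items():
    r=least_squares(lambda P:np.r_[(proj('t',P,v[8:10],v[12:15])-a).ravel(),(proj('s',P,v[10:12],v[15:18])-b).ravel()],[530,0,20]);print(n,np.round(r.x,1),round(r.cost,2))
```

```text
plate c0 [623.1 192.3   6.4] 0.02
plate c2 [507.7 115.3   5.8] 0.01
shaft [ 514.8 -126.7   81.3] 0.01
pin [ 541.7 -102.2   44.1] 0.01
```

Request:
play_rows:
  moves:
    - [[0.1,0.17,0],0,-1]
    - [[0.2,0.35,0],0,-1]
    - [[0.3,0.53,0],0,-1]
    - [[0.4,0.71,0],0,-1]
    - [[0.45,0.88,0],0,-1]
    - [[0.5,1.0,0],0,-1]

```text
clock: 2.6
position: [508.4, -3.6, 405.4]
ee_rot: [0.035, 0.999, 0.0, 0.001]
contact_force: [0.1, -0.5, -0.3]
gripper_width: 85.4
```

Request:
play_rows:
  moves:
    - [[0.06,0.17,0],0,-1]
    - [[0.12,0.34,0],0,-1]
    - [[0.192,0.523,-0.1],0,-1]
    - [[0.192,0.523,-0.3],0,-1]
    - [[0.192,0.523,-0.48],0,-1]
    - [[0.192,0.523,-0.48],0,-1]
    - [[0.192,0.523,-0.48],0,-1]

```text
clock: 3.48
position: [567.1, 153.7, 263.6]
ee_rot: [0.034, 0.999, 0.001, 0.002]
contact_force: [0.3, 0.5, 0.9]
gripper_width: 85.4
```

Run:
```python
from h import *
out=[]
for n,(x,y,w,h) in {'scene':(300,120,130,120),'top':(225,110,130,120)}.items():
    d=arm.get_image(n);save(n+'1',d['pixels']);out.append(cv2.resize(d['pixels'][y:y+h,x:x+w],None,fx=3,fy=3,interpolation=cv2.INTER_CUBIC))
save('c1',np.hstack(out));s=arm.read_state();print(s['position'],s['contact_force'])
```

```text
[567.06254939 153.61004996 264.55045695] [ 0.05553359 -0.01311726 -0.30686073]
```

View pics/c1.png

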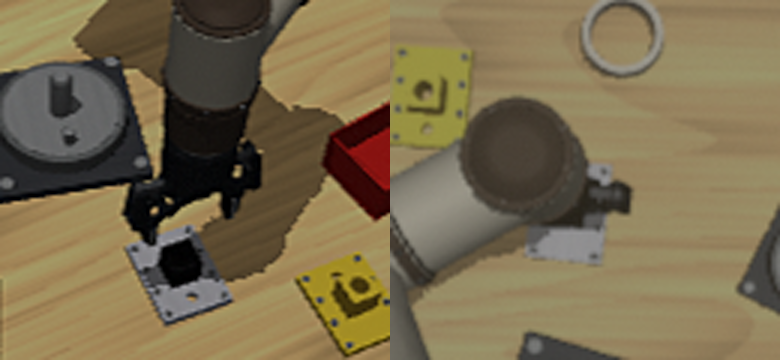

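Request:
play_rows:
  moves:
    - [[0,0,-0.1],0,-1]
    - [[-0.003,0,-0.2],0,-1]
    - [[-0.003,0,-0.25],0,-1]
    - [[-0.003,0,-0.25],0,-1]
    - [[-0.003,0,-0.25],0,-1]

```text
clock: 4.2
position: [566.8, 153.9, 191.1]
ee_rot: [0.034, 0.999, 0.002, 0.005]
contact_force: [0.0, -0.2, 0.6]
gripper_width: 85.4
```

Run:
```python
from h import *
out=[]
for n,(x,y,w,h) in {'scene':(300,120,130,120),'top':(225,110,130,120)}.items():
    d=arm.get_image(n);save(n+'2',d['pixels']);out.append(cv2.resize(d['pixels'][y:y+h,x:x+w],None,fx=3,fy=3,interpolation=cv2.INTER_CUBIC))
save('c2',np.hstack(out));s=arm.read_state();print(s['position'],s['contact_force'])
```

```text
[566.63124746 153.85438621 190.91689839] [ 0.1082599  -0.02108569  0.6148765 ]
```

View pics/c2.png

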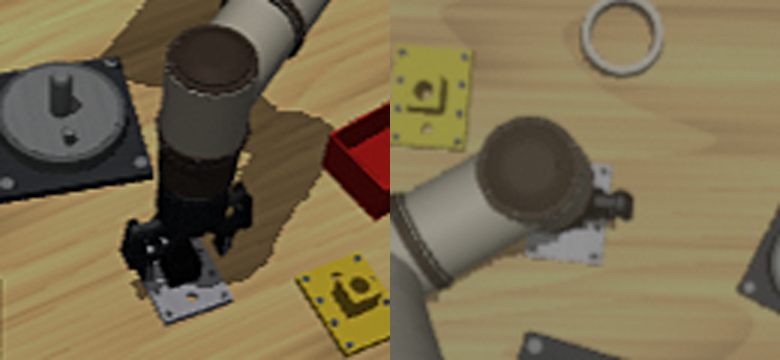

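Request:
play_rows:
  moves:
    - [[0,0,-0.005],0,-1]
    - [[0,0,-0.005],0,-0.3]
    - [[0,0,-0.005],0,0.2]
    - [[0,0,-0.005],0,0.6]
    - [[0,0,-0.005],0,1]
    - [[0,0,-0.005],0,1]
    - [[0,0,-0.005],0,1]
    - [[0,0,-0.005],0,1]

```text
clock: 5.3
position: [566.8, 154.0, 189.7]
ee_rot: [0.034, 0.999, 0.002, 0.005]
contact_force: [0.3, 0.3, 2.5]
gripper_width: 35.0
```

Request:
play_rows:
  moves:
    - [[0,0,0.05],0,1]
    - [[0,0,0.12],0,1]
    - [[0,0,0.25],0,1]
    - [[0,0,0.4],0.2,1]
    - [[0,-0.1,0.45],0.4,1]
    - [[-0.05,-0.25,0.45],0.6,1]
    - [[-0.1,-0.4,0.45],0.8,1]
    - [[-0.15,-0.6,0.45],1,1]
    - [[-0.175,-0.8,0.45],1,1]
    - [[-0.175,-0.937,0.45],1,1]
    - [[-0.175,-0.937,0.45],1,1]
    - [[-0.175,-0.937,0.45],1,1]

```text
clock: 6.8
position: [513.7, -127.2, 324.4]
ee_rot: [-0.225, 0.974, 0.004, 0.004]
contact_force: [-0.6, 0.5, -4.7]
gripper_width: 35.3
```

Run:
```python
from h import *
out=[]
for n,(x,y,w,h) in {'scene':(215,130,130,120),'top':(305,130,130,120)}.items():
    d=arm.get_image(n);save(n+'3',d['pixels']);out.append(cv2.resize(d['pixels'][y:y+h,x:x+w],None,fx=3,fy=3,interpolation=cv2.INTER_CUBIC))
save('c3',np.hstack(out));s=arm.read_state();print(s['position'],s['contact_force'],s['ee_rot'],s['wrist_torque'],s['gripper_width'])
```

```text
[ 514.11383668 -126.42180331  324.53832428] [-0.73366383  0.1592839  -3.29468623] [-0.22596753  0.97412096  0.00353056  0.00381761] [-0.01934094 -0.00182613  0.01816542] 35.35248528843473
```

View pics/c3.png

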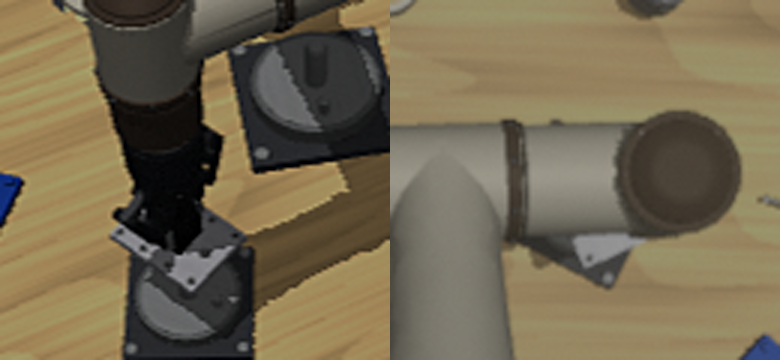

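Request:
play_rows:
  moves:
    - [[0,0,-0.05],0.3,1]
    - [[0.001,-0.001,-0.1],0.49,1]
    - [[0.001,-0.001,-0.145],0.49,1]
    - [[0.001,-0.001,-0.145],0.49,1]
    - [[0.001,-0.001,-0.145],0.49,1]

```text
clock: 7.52
position: [514.8, -126.4, 281.5]
ee_rot: [-0.349, 0.937, 0.004, 0.004]
contact_force: [0.2, -0.3, -3.7]
gripper_width: 34.7
```

Run:
```python
from h import *
P=[]
for i in range(3):
    d=arm.get_image('scene');s=arm.read_state();P.append(np.r_[s['position'],s['ee_rot'],s['contact_force'],s['wrist_torque']])
save('scene4',d['pixels']);save('c4',cv2.resize(d['pixels'][170:260,235:325],None,fx=8,fy=8,interpolation=cv2.INTER_CUBIC)[:600])
P=np.array(P);print(np.round(P.mean(0),3).tolist());print(np.round(P.std(0),3).tolist())
```

```text
[514.729, -126.621, 281.683, -0.349, 0.937, 0.004, 0.004, 0.216, -0.03, -3.927, -0.036, -0.004, -0.011]
[0.062, 0.053, 0.031, 0.0, 0.0, 0.0, 0.0, 0.949, 0.366, 0.628, 0.004, 0.022, 0.031]
```

View pics/c4.png

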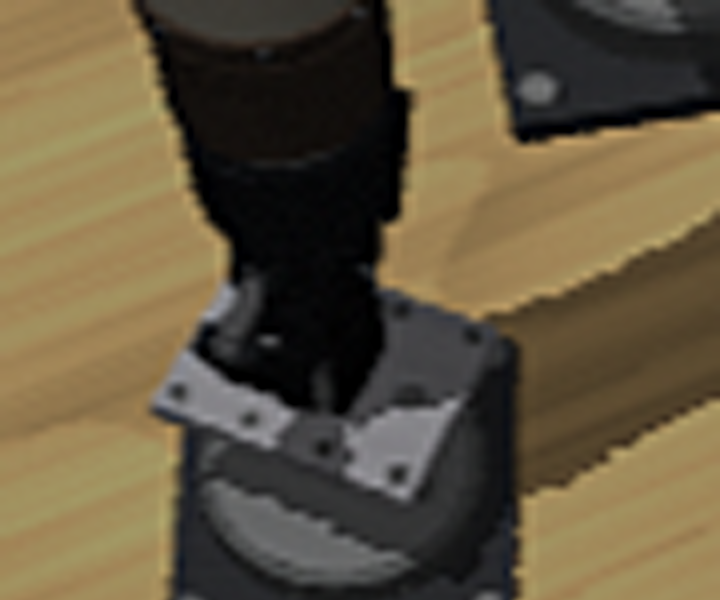

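```bash
cat > chk.py <<'E'
from fit import *
v=np.load('v.npy')
def tp(x,y,a,z,L):
    c,s=np.cos(a),np.sin(a);L=np.array(L,float);return np.c_[L@np.array([[c,s],[-s,c]])+[x,y],np.full(len(L),z)]
L=[(55,42),(55,-42),(-55,-42),(-55,42),(36,0)]
if __name__=='__main__':
    p=proj('s',tp(514.5,-126.8,.71,102,L),v[10:12],v[15:18]);print(np.round((p-[235,170]+.5)*8-.5))
E
python3 chk.py
```

```text
[[501. 331.]
 [409. 503.]
 [155. 405.]
 [252. 240.]
 [412. 399.]]
```

Request:
play_rows:
  moves:
    - [[0,0,-0.02],0,1]
    - [[0,0,-0.04],0,1]
    - [[0,0,-0.05],0,1]
    - [[0,0,-0.05],0,1]
    - [[0,0,-0.05],0,1]

```text
clock: 8.3
position: [514.8, -126.7, 266.7]
ee_rot: [-0.349, 0.937, 0.004, 0.004]
contact_force: [-0.0, -0.7, -4.4]
gripper_width: 35.1
```

Request:
play_rows:
  moves:
    - [[0,0,-0.007],0,1]
    - [[0,0,-0.007],0,1]

```text
clock: 8.55
position: [514.7, -126.7, 264.5]
ee_rot: [-0.349, 0.937, 0.004, 0.004]
contact_force: [-0.2, -0.4, -4.0]
gripper_width: 35.0
```

Request:
play_rows:
  moves:
    - [[0,0,-0.007],0,1]
    - [[0,0,-0.007],0,1]

```text
clock: 8.8
position: [514.6, -126.7, 262.2]
ee_rot: [-0.349, 0.937, 0.004, 0.004]
contact_force: [-0.5, 0.2, -4.2]
gripper_width: 35.2
```

Request:
play_rows:
  moves:
    - [[0,0,-0.005],0,1]
    - [[0,0,-0.005],0,1]

```text
clock: 9.05
position: [514.8, -126.7, 260.8]
ee_rot: [-0.349, 0.937, 0.004, 0.004]
contact_force: [1.5, 0.3, -3.2]
gripper_width: 34.7
```

Request:
play_rows:
  moves:
    - [[0,0,-0.005],0,1]
    - [[0,0,-0.005],0,1]

```text
clock: 9.3
position: [515.0, -126.7, 259.3]
ee_rot: [-0.349, 0.937, 0.004, 0.004]
contact_force: [1.1, -0.6, -4.1]
gripper_width: 35.1
```

Request:
play_rows:
  moves:
    - [[0,0,-0.006],0,1]
    - [[0,0,-0.006],0,1]

```text
clock: 9.55
position: [515.0, -126.6, 257.3]
ee_rot: [-0.349, 0.937, 0.004, 0.004]
contact_force: [1.2, -0.3, -4.4]
gripper_width: 35.1
```

Request:
play_rows:
  moves:
    - [[0,0,-0.006],0,1]
    - [[0,0,-0.006],0,1]

```text
clock: 9.8
position: [515.1, -126.6, 255.3]
ee_rot: [-0.349, 0.937, 0.004, 0.004]
contact_force: [1.1, 0.3, -4.5]
gripper_width: 34.9
```

Request:
play_rows:
  moves:
    - [[0.001,0,-0.007],0,1]
    - [[0.001,0,-0.013],0,1]
    - [[0.001,0,-0.013],0,1]

```text
clock: 10.18
position: [515.2, -126.6, 251.2]
ee_rot: [-0.349, 0.937, 0.004, 0.004]
contact_force: [0.5, -1.0, -3.8]
gripper_width: 34.8
```

Request:
play_rows:
  moves:
    - [[0,0,-0.007],0,1]
    - [[0,0,-0.013],0,1]
    - [[0,0,-0.013],0,1]

```text
clock: 10.55
position: [515.2, -126.7, 247.1]
ee_rot: [-0.349, 0.937, 0.004, 0.004]
contact_force: [0.2, -0.6, -3.5]
gripper_width: 35.2
```

Request:
play_rows:
  moves:
    - [[0,0,-0.007],0,1]
    - [[0,0,-0.013],0,1]
    - [[0,0,-0.013],0,1]

```text
clock: 10.92
position: [515.3, -126.7, 243.0]
ee_rot: [-0.349, 0.937, 0.004, 0.004]
contact_force: [0.4, -0.3, -4.4]
gripper_width: 35.2
```

Request:
play_rows:
  moves:
    - [[0,0,-0.007],0,1]
    - [[0,0,-0.014],0,1]
    - [[0,0,-0.02],0,1]
    - [[0,0,-0.02],0,1]

```text
clock: 11.42
position: [515.3, -126.7, 236.9]
ee_rot: [-0.349, 0.937, 0.004, 0.004]
contact_force: [1.0, -0.1, -4.1]
gripper_width: 35.0
```

Request:
play_rows:
  moves:
    - [[0,0,-0.005],0,1]
    - [[0,0,-0.005],0,1]

```text
clock: 11.68
position: [515.3, -126.7, 235.2]
ee_rot: [-0.349, 0.937, 0.004, 0.004]
contact_force: [0.4, -0.5, -4.4]
gripper_width: 35.1
```

Request:
play_rows:
  moves:
    - [[0,0,-0.004],0,1]
    - [[0,0,-0.004],0,1]

```text
clock: 11.92
position: [515.3, -126.7, 234.0]
ee_rot: [-0.349, 0.937, 0.004, 0.004]
contact_force: [0.4, -1.0, -3.9]
gripper_width: 35.0
```

Request:
play_rows:
  moves:
    - [[0,0,-0.003],0,1]
    - [[0,0,-0.003],0,1]

```text
clock: 12.18
position: [515.3, -126.7, 233.0]
ee_rot: [-0.349, 0.937, 0.004, 0.004]
contact_force: [-0.0, -0.2, -4.0]
gripper_width: 35.2
```

Request:
play_rows:
  moves:
    - [[0,0,-0.003],0,1]
    - [[0,0,-0.003],0,1]

```text
clock: 12.42
position: [515.4, -126.6, 232.0]
ee_rot: [-0.349, 0.937, 0.004, 0.004]
contact_force: [0.4, -0.9, -4.7]
gripper_width: 35.1
```

Request:
play_rows:
  moves:
    - [[0,0,-0.003],0,1]
    - [[0,0,-0.003],0,1]

```text
clock: 12.68
position: [515.4, -126.7, 231.1]
ee_rot: [-0.349, 0.937, 0.004, 0.004]
contact_force: [0.3, -0.2, -3.6]
gripper_width: 34.9
```

Request:
play_rows:
  moves:
    - [[0,0,-0.003],0,1]
    - [[0,0,-0.003],0,1]

```text
clock: 12.92
position: [515.4, -126.6, 230.1]
ee_rot: [-0.349, 0.937, 0.004, 0.004]
contact_force: [1.3, -0.7, -4.0]
gripper_width: 35.1
```

Request:
play_rows:
  moves:
    - [[0,0,-0.004],0,1]
    - [[0,0,-0.007],0,1]
    - [[0,0,-0.007],0,1]

```text
clock: 13.3
position: [515.4, -126.7, 227.9]
ee_rot: [-0.349, 0.937, 0.004, 0.004]
contact_force: [0.9, 0.2, -4.2]
gripper_width: 34.6
```

Request:
play_rows:
  moves:
    - [[0,0,-0.004],0,1]
    - [[0,0,-0.007],0,1]
    - [[0,0,-0.007],0,1]

```text
clock: 13.68
position: [515.4, -126.7, 225.7]
ee_rot: [-0.349, 0.937, 0.004, 0.004]
contact_force: [1.0, -0.2, -3.5]
gripper_width: 35.1
```

Run:
```python
from h import *
d=arm.get_image('scene')
save('c5',cv2.resize(d['pixels'][170:260,235:325],None,fx=8,fy=8,interpolation=cv2.INTER_CUBIC)[:600]);s=arm.read_state();print(s['position'],s['contact_force'],s['wrist_torque'])
```

```text
[ 515.38124501 -126.65609078  225.68620607] [ 0.06412927  0.13048119 -3.56726275] [-0.06906183 -0.12386128  0.0226904 ]
```

View pics/c5.png

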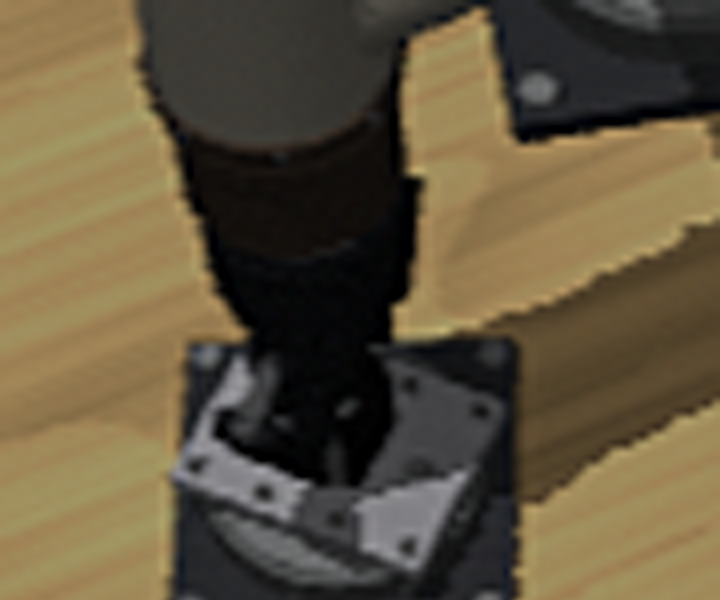

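The plate (corner px 175,478 to 415,570 in the crop) sits just above the pedestal, with its hole at (420,463) over the pin; force hasn't changed. Easing down.

Request:
play_rows:
  moves:
    - [[0,0,-0.005],0,1]
    - [[0,0,-0.011],0,1]
    - [[0,0,-0.011],0,1]

```text
clock: 14.1
position: [515.4, -126.7, 222.2]
ee_rot: [-0.349, 0.937, 0.004, 0.004]
contact_force: [0.2, -0.1, -5.1]
gripper_width: 35.5
```

Request:
play_rows:
  moves:
    - [[0,0,-0.003],0,1]
    - [[0,0,-0.003],0,1]

```text
clock: 14.35
position: [515.4, -126.7, 221.2]
ee_rot: [-0.349, 0.937, 0.004, 0.003]
contact_force: [0.3, 0.5, -3.8]
gripper_width: 35.1
```

Request:
play_rows:
  moves:
    - [[0,0,-0.003],0,1]
    - [[0,0,-0.003],0,1]

```text
clock: 14.6
position: [515.4, -126.7, 220.3]
ee_rot: [-0.349, 0.937, 0.004, 0.003]
contact_force: [0.2, -0.2, -4.0]
gripper_width: 34.9
```

Request:
play_rows:
  moves:
    - [[0,0,-0.002],0,1]
    - [[0,0,-0.002],0,1]

```text
clock: 14.85
position: [515.4, -126.6, 219.7]
ee_rot: [-0.349, 0.937, 0.004, 0.003]
contact_force: [1.1, 0.8, -3.6]
gripper_width: 35.4
```

Request:
play_rows:
  moves:
    - [[0,0,-0.002],0,1]
    - [[0,0,-0.002],0,1]

```text
clock: 15.1
position: [515.4, -126.6, 219.7]
ee_rot: [-0.349, 0.937, 0.004, 0.004]
contact_force: [-1.6, 0.3, 2.3]
gripper_width: 35.2
```

Request:
play_rows:
  moves:
    - [[0,0,-0.002],0,1]
    - [[0,0,-0.002],0,1]

```text
clock: 15.35
position: [515.4, -126.6, 219.6]
ee_rot: [-0.349, 0.937, 0.004, 0.004]
contact_force: [-2.7, 1.3, 6.0]
gripper_width: 34.7
```

Seated at the predicted height (TCP 219.7) with about 10 N of press. Releasing.

Request:
play_rows:
  moves:
    - [[0,0,0],0,0.2]
    - [[0,0,0],0,-0.3]
    - [[0,0,0],0,-1]
    - [[0,0,0],0,-1]
    - [[0,0,0],0,-1]
    - [[0,0,0],0,-1]

```text
clock: 16.1
position: [515.4, -126.6, 219.6]
ee_rot: [-0.349, 0.937, 0.004, 0.004]
contact_force: [0.5, 0.4, -0.0]
gripper_width: 85.4
```

Request:
play_rows:
  moves:
    - [[0,0,0.03],0,-1]
    - [[0,0,0.1],0,-1]
    - [[0,0,0.25],0,-1]
    - [[0,0,0.42],0,-1]
    - [[0,0,0.5],0,-1]
    - [[0,0,0.5],0,-1]

```text
clock: 16.85
position: [515.6, -126.6, 372.5]
ee_rot: [-0.349, 0.937, 0.003, 0.007]
contact_force: [0.1, -0.3, -0.9]
gripper_width: 85.7
```

Request:
play_rows:
  moves:
    - [[-0.1,0.2,0],0,-1]
    - [[-0.2,0.4,0],0,-1]
    - [[-0.3,0.6,0],0,-1]
    - [[-0.3,0.7,0],0,-1]
    - [[-0.3,0.7,0],0,-1]

```text
clock: 17.48
position: [424.7, 85.3, 371.7]
ee_rot: [-0.351, 0.936, 0.003, 0.006]
contact_force: [-0.1, -0.1, 0.0]
gripper_width: 85.2
```

```bash
python3 - <<'E'
from h import *
out=[]
for n,(x,y,w,h) in {'scene':(240,195,75,75),'top':(332,160,75,75)}.items():
    d=arm.get_image(n);save(n+'6',d['pixels']);out.append(cv2.resize(d['pixels'][y:y+h,x:x+w],(400,400),interpolation=cv2.INTER_CUBIC))
save('c6',np.hstack(out));s=arm.read_state();print(s['position'],s['contact_force'],s['clock'])
E
python3 - <<'E'
from chk import *
for n,o,k,r in(('s',(240,195),v[10:12],v[15:18]),('t',(332,160),v[8:10],v[12:15])):
    for z in(40,54):
        print(n,z,np.round((proj(n,tp(514.8,-126.8,.713,z,L),k,r)-o+.5)*400/75).tolist())
E
```

```text
[425.16315781  83.54394847 371.61657802] [-0.88390296 -0.09371673  0.84677013] 17.575
s 40 [[312.0, 142.0], [254.0, 253.0], [90.0, 190.0], [152.0, 83.0], [255.0, 186.0]]
s 54 [[311.0, 130.0], [252.0, 242.0], [88.0, 179.0], [150.0, 71.0], [253.0, 174.0]]
t 40 [[94.0, 174.0], [201.0, 86.0], [315.0, 227.0], [209.0, 315.0], [167.0, 154.0]]
t 54 [[96.0, 172.0], [204.0, 84.0], [320.0, 226.0], [213.0, 315.0], [170.0, 153.0]]
```

View pics/c6.png

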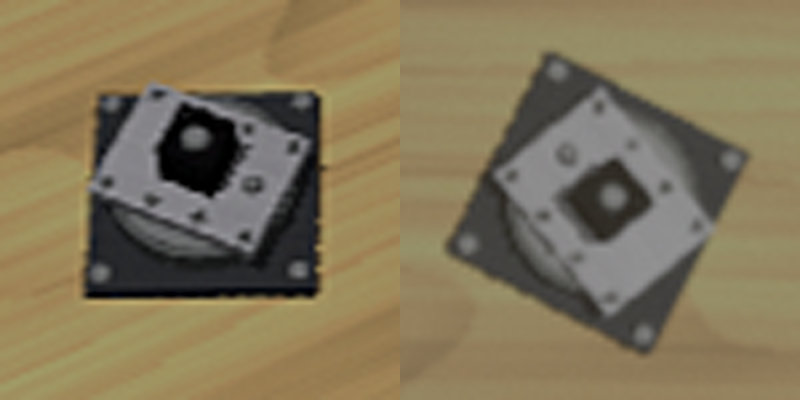

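View pics/scene6.png

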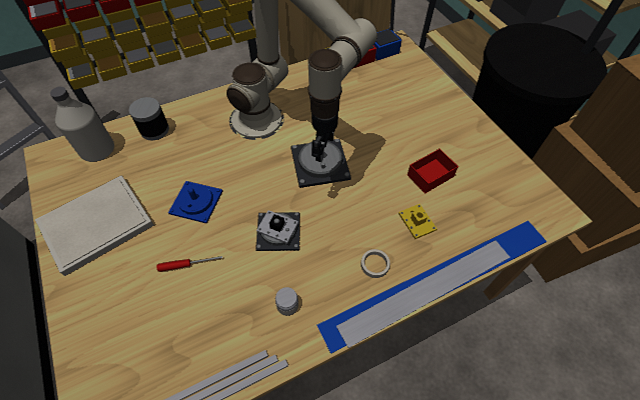

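Scene crop corners at (152,85), (90,187), (252,255), (312,140) match the z=40 prediction, i.e. the seated height. The pin shows in the hole at (254,184) and the shaft in the hub, and the arm is clear of everything.

```bash
python3 -c "
from bench import arm
print(arm.job_done())"
```

```text
the job is handed in; nothing more can be done
None
```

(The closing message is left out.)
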